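# Make up the supports and set the ware on a kiln hearth

### The job

Get this kiln hearth ready for its next shelf: the three posts already standing on it are of different lengths, so stand one of the loose posts upright and centred on each of them so that all three supports come to the same height. On the hearth, stand the clay pot that will fit under that next shelf in the middle of the kiln shelf, and the cone pack midway between the two supports that share the shelf's long edge nearest the robot, lengthwise in line with them. Leave the other pot and the posts already standing where they are.

Things in the scene. Friction and masses are not known exactly. Their poses are not given: they have to be found in the camera images.
- hearth: fixed kiln hearth: a cream kiln shelf 250 (its x) by 300 mm (its y) centred on a brick base 270 by 320; the shelf's flat top is 43 mm above the origin (centre of the underside, on the work surface). x points away from the robot, within 15 degrees. Supports stand about 95 mm nearer the robot than its middle and 115 mm to either side, and one 90 mm beyond the middle
- base_short: 51 mm high, standing loose on the hearth at one of its three support places (which one varies); a plain cream fired-clay kiln post, 38 mm square with a small dark bore in its top; origin: centre of its underside, z up, x and y square to its sides (a quarter turn looks the same)
- base_mid: 76 mm high, standing loose on the hearth at one of its three support places (which one varies); a plain cream fired-clay kiln post, 38 mm square with a small dark bore in its top; origin: centre of its underside, z up, x and y square to its sides (a quarter turn looks the same)
- base_tall: 102 mm high, standing loose on the hearth at one of its three support places (which one varies); a plain cream fired-clay kiln post, 38 mm square with a small dark bore in its top; origin: centre of its underside, z up, x and y square to its sides (a quarter turn looks the same)
- post_short: loose post, 51 mm high, standing on the work surface beside the hearth; a plain cream fired-clay kiln post, 38 mm square with a small dark bore in its top; origin: centre of its underside, z up, x and y square to its sides (a quarter turn looks the same)
- post_mid: loose post, 76 mm high, standing on the work surface beside the hearth; a plain cream fired-clay kiln post, 38 mm square with a small dark bore in its top; origin: centre of its underside, z up, x and y square to its sides (a quarter turn looks the same)
- post_tall: loose post, 102 mm high, standing on the work surface beside the hearth; a plain cream fired-clay kiln post, 38 mm square with a small dark bore in its top; origin: centre of its underside, z up, x and y square to its sides (a quarter turn looks the same)
- tumbler: straight-sided round terracotta pot, open at the top, 62 mm across and 110 mm high, standing upright on the work surface; origin: centre of its underside, z up
- tall_vase: terracotta bottle vase with a narrow neck, 185 mm high and 72 mm across at its belly, standing upright on the work surface; origin: centre of its underside, z up
- cone_pack: cone pack: a grey clay bar 90 mm long (its x), 24 mm wide (its y) and 18 mm high with three small white cones standing in a row on it, 57 mm high in all; it stands on the work surface and may be carried by the bar's long sides; origin: centre of its underside, z up; either end may lead
There are look-alikes about, which are no part of the job. Leave any green or pink look-alike of the post_mid alone.

How it is judged (in metres and radians):
At the end, for the whole second after the job is handed in: Loose posts 102, 76, 51 mm stand on standing posts 51, 76, 102 mm, centred to 10 mm, upright; those moved under 12 mm. Straight pot within 15 mm of the kiln shelf's middle; cone pack within 15 mm of midway between the near supports, in line to 0.21 rad. Vase moved under 20 mm. All at rest (horizontal distance between post_tall and base_short below 0.01 m and z of post_tall in the frame of base_short between 0.047 and 0.055 m and angle between each of post_tall, base_short, post_mid, base_mid, post_short, base_tall, tumbler, cone_pack, tall_vase's own z axis and vertical below 0.06 rad and distance of each of base_short, base_mid, base_tall from where it was at the start of the episode below 0.012 m and linear speed of each of post_tall, post_mid, post_short, tumbler, cone_pack below 0.01 m/s and horizontal distance between post_mid and base_mid below 0.01 m and z of post_mid in the frame of base_mid between 0.072 and 0.08 m and horizontal distance between post_short and base_tall below 0.01 m and z of post_short in the frame of base_tall between 0.098 and 0.106 m and horizontal distance between tumbler and hearth below 0.015 m and z of tumbler in the frame of hearth between 0.039 and 0.047 m and x of cone_pack in the frame of hearth between -0.11 and -0.08 m and y of cone_pack in the frame of hearth between -0.015 and 0.015 m and z of cone_pack in the frame of hearth between 0.039 and 0.047 m and angle between the x axis of cone_pack and the y axis of hearth, either way round below 0.21 rad and distance of tall_vase from where it was at the start of the episode below 0.02 m); the robot touches nothing.
It fails at once if a pot, the cone pack or one of the standing posts is knocked over (angle between any of tumbler, tall_vase, cone_pack, base_short, base_mid, base_tall's own z axis and vertical above 0.6 rad).
It also fails if it takes over 118 s, if anything falls off the work surface, if the arm or the gripper's body presses on something with over 40 N, if the wrist force passes 120 N, or if a joint passes its speed limit or range.

### The arm

A 6-joint arm with a two-finger parallel gripper is mounted at the origin on the work surface. World frame = base frame: x ahead of the robot, y to its left, z up, the work surface at z = 0. Lengths are in m, angles in degrees, forces in N, time in s.
With the tool pointing down it reaches from about 0.375 to 0.825 m from the base axis. Payload 5.5 kg.
Tool frame: the origin (TCP) lies on the centre line of the jaws, within the pads' length; the fingertips stand 25 mm ahead of it and the grasp point (between the pads) lies 6 mm ahead of it; z points along the fingers, y is the line along which they close (so a half turn about z gives the same grasp; the last joint's range is limited). The gripper opens to 85 mm and grips with 20 to 120 N. Pads are 22 mm wide; open, the fingers measure 114 mm over their backs; the gripper's body (76 mm by 85 mm) begins 54 mm behind the grasp point. The pads swing forward as they close: fully open they stand 13 mm farther back than shut.
Start: joints at [-64.859, 17.962, -2.699, 69.339, 0, 90], TCP at [0.255, -0.543, 0.22] pointing down, gripper open.
Joint ranges: [-152.73, 152.73], [-39.44, 99.34], [-58.76, 71.6], [-118.89, 123.64], [-81.53, 83.1], [-180, 180]. Speed limits (degrees/s): [136.94, 136.94, 172.46, 180, 180, 180].

### API

Orientations are given as [roll, pitch, yaw] about the fixed x, y, z axes, in that order (R = Rz(yaw) Ry(pitch) Rx(roll)).
In Python, from station import sensors, viewer, robot gives the robot as it stands.
- The arm moves only by the shell command python3 -m jog 'ROWS' [FORCE]. ROWS is JSON, a list of rows, each a list of 7 numbers: the closure, from 0 (fully open) to 1 (shut), then the shift along the world's x, y, z in units of 50 mm (1.0 is 50 mm), then the turn, a rotation vector about the world's x, y, z in units of 5 degrees (1.0 is 5 degrees). A call has 1 to 5 rows; each row shifts and turns the commanded pose from where the row before left it; what a row does not reach is not made up. A row lasts 1/10 s, in which the tool goes at most 50 mm and 8.59 degrees, less where a joint would pass 70% of its speed; a pose out of reach is approached as far as the arm can. A call is refused whole if a number of a shift passes 1 or a number of a turn 1, either way. A call with a gripper value outside its range is refused whole. The fingers move at their own pace and stop on an object; FORCE is the grip in N (left out, the last holds). Time passes only in rows, so rows that do not move let the fingers close. It gives the time, the measured TCP pose, the force, the opening and the grip force at its end, in the units of the state.
- sensors.state(): the state, without advancing time (a new reading comes with each control period).
- viewer.snapshot(name): name is "scene" or "top"; returns the picture (384x512x3 uint8, red, green, blue); there is no depth.
- viewer.calibration(name): a dict with "fx", "fy", "cx", "cy" (pixels), "cam_to_world" (4x4, takes a point from camera to world coordinates). Camera axes: x right, y down, z forward; pixel columns grow to the right and rows downward; lengths in m; the calibration is good to about 2 mm. A picture is of the moment at which its call begins. calibration takes no time and is no camera call.
- robot.sign_off(): hands the job in; it is judged then, once.
The state is a dict: "clock": time; "joint_pos": joint angles; "dq": joint speeds; "tau": joint torques, N m; "tcp_pos": TCP position; "tcp_rot": TCP orientation; "contact_force": force on the tool from outside, world axes, zero at the start; "wrist_torque": the same for the moment, N m; "grip_width": finger opening in m; "finger_force": force on a finger pad.
Only numpy, scipy, OpenCV 4.12 (cv2) and the standard library are available. Lean on these libraries where they do the work, as an engineer would, in place of code of your own. Each camera call takes 0.05 s, during which the arm holds its last target. There are 200 camera calls.

## Working session

There is one attempt and no reset: what is moved stays moved. The work goes in short steps, Python scripts to look and compute and a shell command to move; the robot and the scene stay as the last step left them, time stands still between calls to the robot, and variables do not carry over. Pictures are saved under pics/ and viewed, at most 14 in all, crops included, and the job is handed in when it is done.

```bash
ls; mkdir -p pics
cat > h.py <<'E'
import numpy as np, cv2
from station import sensors, viewer, robot
def snap(n,f=None):
    im=cv2.cvtColor(np.asarray(viewer.snapshot(n)),cv2.COLOR_RGB2BGR)
    if f: cv2.imwrite('pics/'+f,im)
    return im
def ray(n,u,v):
    c=viewer.calibration(n);M=np.array(c['cam_to_world'])
    d=M[:3,:3]@[(u-c['cx'])/c['fx'],(v-c['cy'])/c['fy'],1];return M[:3,3],d
def onz(n,u,v,z):
    o,d=ray(n,u,v);return (o+d*(z-o[2])/d[2])
def proj(n,p):
    c=viewer.calibration(n);M=np.array(c['cam_to_world'])
    q=M[:3,:3].T@(np.array(p)-M[:3,3]);return q[:2]/q[2]*[c['fx'],c['fy']]+[c['cx'],c['cy']]
E
python3 - <<'E'
from h import *
for n in('top','scene'):
    snap(n,n+'0.png');c=viewer.calibration(n);print(n,c['fx'],c['cx'],c['cy'],np.round(c['cam_to_world'],3).tolist())
print(sensors.state())
E
```

```text
pics
top 419.6841012220356 249.58832478826665 189.92502855798907 [[0.011, -0.997, 0.08, 0.41], [-1.0, -0.011, -0.002, -0.029], [0.003, -0.08, -0.997, 1.541], [0.0, 0.0, 0.0, 1.0]]
scene 347.77214419463576 258.4408830555025 185.82370061458286 [[0.491, 0.629, -0.603, 1.219], [0.871, -0.363, 0.331, -0.449], [-0.011, -0.687, -0.726, 0.909], [0.0, 0.0, 0.0, 1.0]]
{'clock': 0.1, 'joint_pos': array([-6.48606249e+01,  1.79979331e+01, -2.74844588e+00,  6.93407275e+01,
       -4.70044882e-05,  9.00009040e+01]), 'dq': array([-0.02030241, -0.09182406,  0.1940028 , -0.00292962,  0.03898107,
       -0.0369187 ]), 'tau': array([-4.91143851e-05, -5.40768063e+01,  3.40540195e+01,  1.11912185e-02,
       -5.19465857e-05,  5.06112400e-06]), 'tcp_pos': array([ 0.25466212, -0.54267493,  0.2188443 ]), 'tcp_rot': array([-1.79912893e+02,  4.83788284e-05,  2.51384711e+01]), 'contact_force': array([ 0.52051733, -0.41747399, -1.03988365]), 'wrist_torque': array([ 0.02858006,  0.00407822, -0.00815673]), 'finger_force': 0.0, 'grip_width': 0.08533245977196924}
```

View pics/top0.png

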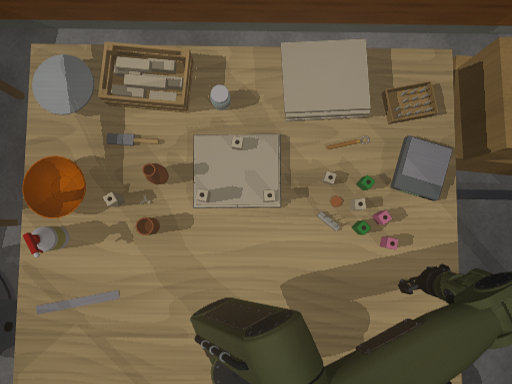

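View pics/scene0.png

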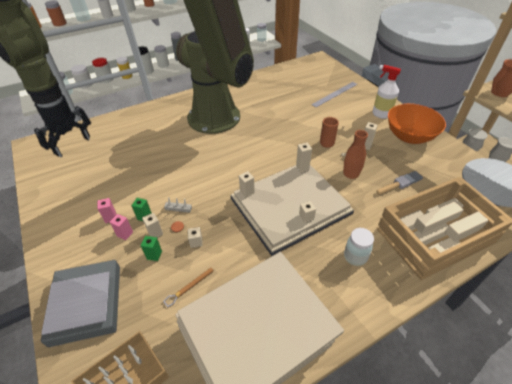

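Run:
```python
from h import *
t=cv2.imread('pics/top0.png');s=cv2.imread('pics/scene0.png')
a=cv2.resize(t[130:250,95:295],None,fx=4,fy=4,interpolation=cv2.INTER_CUBIC)
b=cv2.resize(t[160:260,300:410],None,fx=6,fy=6,interpolation=cv2.INTER_CUBIC)[:600]
c=cv2.resize(s[100:270,85:395],None,fx=2.5,fy=2.5,interpolation=cv2.INTER_CUBIC)
cv2.imwrite('pics/a.png',a);cv2.imwrite('pics/b.png',b);cv2.imwrite('pics/c.png',c)
```

```text
(no output)
```

View pics/a.png

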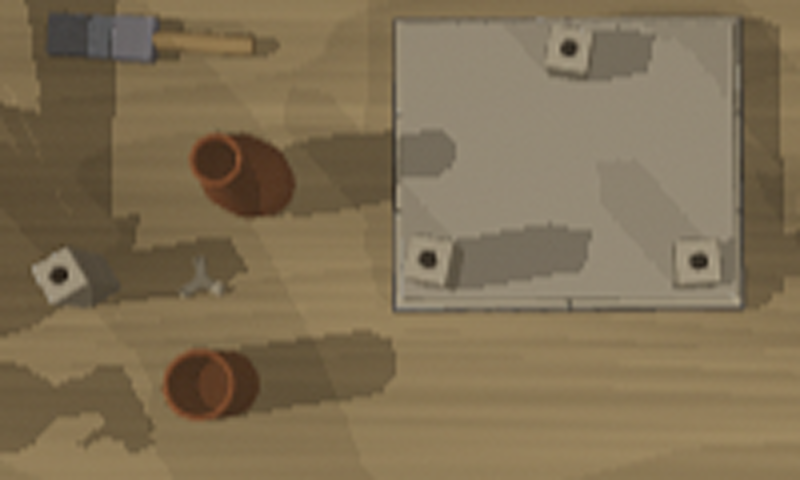

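View pics/b.png

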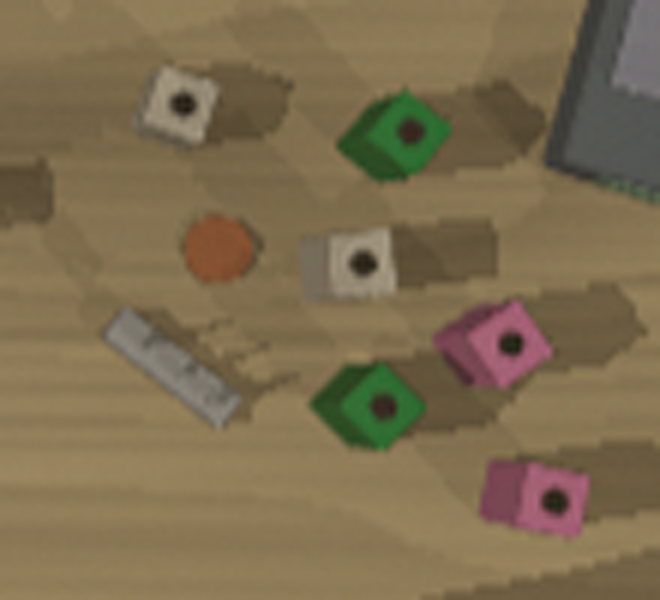

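View pics/c.png

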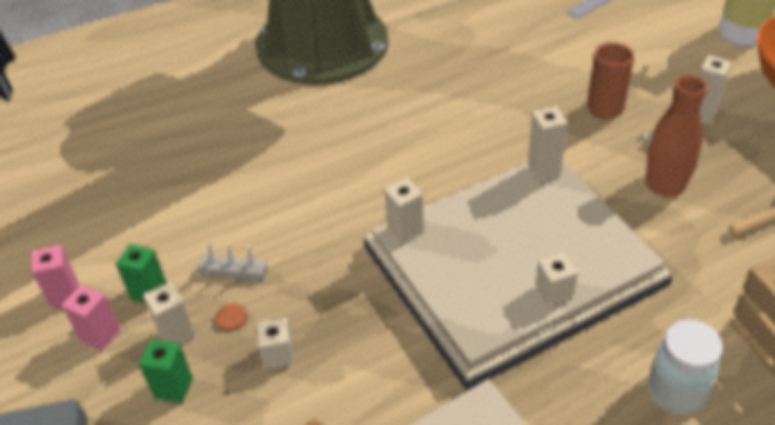

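```bash
cat > meas.py <<'E'
from h import *
def bore(im,u,v,r=5):
    g=cv2.cvtColor(im,cv2.COLOR_BGR2GRAY).astype(float);u,v=int(round(u)),int(round(v))
    for k in range(3):
        w=g[v-r:v+r+1,u-r:u+r+1];  yy,xx=np.mgrid[-r:r+1,-r:r+1]
        wt=np.clip(105-w,0,None)*((xx**2+yy**2)<=3.2**2)
        if wt.sum()==0: return None
        cu,cv=u+(wt*xx).sum()/wt.sum(),v+(wt*yy).sum()/wt.sum();u,v=int(round(cu)),int(round(cv))
    return cu,cv
def tri(a,b):
    o1,d1=ray('top',*a);o2,d2=ray('scene',*b);d1/=np.linalg.norm(d1);d2/=np.linalg.norm(d2)
    s=np.linalg.lstsq(np.c_[d1,-d2],o2-o1,rcond=None)[0];p,q=o1+d1*s[0],o2+d2*s[1]
    return (p+q)/2,np.linalg.norm(p-q)
def faceyaw(im,u,v,z,thr=150):
    r=10;u0,v0=int(u)-r,int(v)-r
    c=cv2.resize(im[v0:v0+2*r+1,u0:u0+2*r+1],None,fx=8,fy=8,interpolation=cv2.INTER_CUBIC)
    m=(c.min(2)>thr).astype(np.uint8)
    k=max(cv2.findContours(m,cv2.RETR_EXTERNAL,cv2.CHAIN_APPROX_NONE)[0],key=cv2.contourArea)
    B=(cv2.boxPoints(cv2.minAreaRect(k))+.5)/8-.5+[u0,v0]
    P=np.array([onz('top',*b,z)[:2] for b in B]);e=P[1]-P[0];e2=P[2]-P[1]
    return np.degrees(np.arctan2(e[1],e[0]))%90,np.linalg.norm(e),np.linalg.norm(e2),P.mean(0)
E
python3 - <<'E'
from meas import *
np.set_printoptions(precision=4,suppress=True)
t=cv2.imread('pics/top0.png');s=cv2.imread('pics/scene0.png')
L=dict(bfar=((237,142),(307.8,206.4),.094),bl=((202,195),(304.6,146.4),.145),br=((269.5,195.5),(246,176),.119),
 pA=((330,177),(194,233),.051),pB=((360,204),(150,219),.076),pC=((110,199),(371,125.6),.102))
for k,(a,b,z) in L.items():
    a=bore(t,*a);b=bore(s,*b);p,e=tri(a,b);print(k,np.array(a),np.array(b),'tri',p,e,'onz',onz('top',*a,z),onz('scene',*b,z))
    try: 
        for thr in (130,145,160): print('   ',thr,*faceyaw(t,*a,z,thr))
    except Exception as ex: print(ex)
f=lambda x,y,s,u0,v0:((x+.5)/s-.5+u0,(y+.5)/s-.5+v0)
print('slab',[onz('top',*f(x,y,4,95,130),.043)[:2] for x,y in((395,18),(740,18),(740,297),(395,297))])
print('tumbler',onz('top',*f(199.5,384,4,95,130),.11),'vase rim',onz('top',*f(216,159,4,95,130),.185))
hsv=cv2.cvtColor(cv2.resize(t[160:260,300:410],None,fx=6,fy=6,interpolation=cv2.INTER_CUBIC),cv2.COLOR_BGR2HSV)
m=((hsv[...,1]<45)&(hsv[...,2]>100)).astype(np.uint8);m[:300]=0;m[440:]=0;m[:,:90]=0;m[:,260:]=0
k=max(cv2.findContours(m,0,1)[0],key=cv2.contourArea);B=cv2.boxPoints(cv2.minAreaRect(k))
P=np.array([onz('top',*f(*b,6,300,160),.018)[:2] for b in B]);print('cone',P,P.mean(0),np.linalg.norm(np.diff(P,axis=0),axis=1))
g=cv2.cvtColor(t,cv2.COLOR_BGR2GRAY);print(g[130:140,230],g[200:212,230],g[160,188:198],g[160,276:284])
print(*[np.round(proj('scene',p),1) for p in P])
E
```

```text
bfar [236.767  141.6392] [307.7282 205.8835] tri [0.6929 0.0122 0.0947] 0.004497407881327956 onz [0.6943 0.0141 0.094 ] [0.6914 0.0106 0.094 ]
    130 0.7169804856735041 0.012359734437070356 0.002181042694508214 [0.6898 0.0006]
max() iterable argument is empty
bl [201.6185 194.3801] [304.4528 146.    ] tri [0.5037 0.1253 0.1466] 0.004412112210713893 onz [0.505  0.1274 0.145 ] [0.5014 0.1244 0.145 ]
    130 86.45593759346666 0.01761552973009768 0.004148328663068188 [0.4799 0.1493]
max() iterable argument is empty
br [269.4096 194.9178] [245.9545 175.8182] tri [ 0.5066 -0.1015  0.1199] 0.003743730833351021 onz [ 0.5075 -0.0998  0.119 ] [ 0.5049 -0.1027  0.119 ]
    130 0.6288810744959363 0.001698453137550031 0.009358539652487908 [ 0.5079 -0.1101]
max() iterable argument is empty
pA [330.1328 176.9343] [193.4305 232.1729] tri [ 0.5781 -0.3217  0.0513] 0.00441572305519515 onz [ 0.5789 -0.3197  0.051 ] [ 0.5768 -0.3236  0.051 ]
    130 89.71458367539114 0.00134462610543084 0.0008926579877681695 [ 0.5617 -0.3287]
max() iterable argument is empty
pB [360.1346 203.489 ] [149.7534 218.4933] t
[... 558 characters left out ...]
-0.1403]), array([0.4777, 0.1675])]
tumbler [0.399  0.3229 0.11  ] vase rim [0.5819 0.2967 0.185 ]
cone [[ 0.441  -0.2764]
 [ 0.4592 -0.2905]
 [ 0.4049 -0.3608]
 [ 0.3869 -0.3466]] [ 0.423  -0.3186] [0.023  0.0888 0.0229]
[112 114 114 114 126 127 126 128 128 129] [141 140 140 142 125 141 132  87 111 129 128 129] [122 123 123 123 126  77 140 142 138 137] [138 141 105 123  70  89  92  91]Traceback (most recent call last):
  File "<stdin>", line 19, in <module>
  File "h.py", line 14, in proj
    q=M[:3,:3].T@(np.array(p)-M[:3,3]);return q[:2]/q[2]*[c['fx'],c['fy']]+[c['cx'],c['cy']]
                  ~~~~~~~~~~~^~~~~~~~
ValueError: operands could not be broadcast together with shapes (2,) (3,)
```

Run:
```python
from meas import *
np.set_printoptions(precision=4,suppress=True)
t=cv2.imread('pics/top0.png')
print('hearth',onz('top',235.5,168.5,.043))
for n,a,z in(('A',(330,177),.051),('B',(360,203.5),.076),('C',(109.4,198.4),.102),('bfar',(236.8,141.6),.094),('bl',(201.6,194.4),.145),('br',(269.4,194.9),.119)):
    c=t[int(a[1])-5:int(a[1])+6,int(a[0])-5:int(a[0])+6];q=np.percentile(c.min(2),80);print(n,q)
    for d in(12,20,28): print('  ',*faceyaw(t,*a,z,q-d))
```

```text
hearth [0.6065 0.0189 0.043 ]
A 118.0
   70.41808851656386 0.03647731391782938 0.03593319946389406 [ 0.5794 -0.3185]
   70.11248038650294 0.03789168725416355 0.03719568873883046 [ 0.5794 -0.3183]
   70.76193910008786 0.03906419501367763 0.038763835725876786 [ 0.5793 -0.3177]
B 122.0
   8.904840086419284 0.03629231341835801 0.036162737224029344 [ 0.4832 -0.418 ]
   9.078329691698372 0.03759639267321069 0.038178338902981654 [ 0.4829 -0.4178]
   9.078753033201082 0.03919573019940047 0.039838444876041774 [ 0.4827 -0.4174]
C 122.0
   32.32161573174898 0.03520408044052455 0.03542254288863979 [0.4908 0.4493]
   32.09538662858965 0.036132032398234724 0.03672669527458686 [0.4907 0.4491]
   32.09604244403977 0.036932449674305756 0.03776963184345654 [0.4905 0.449 ]
bfar 125.0
   82.54957011979633 0.040847960184133995 0.03668005039647834 [0.697  0.0147]
   0.6543941803588353 0.07294329179159152 0.06180754799514481 [0.6906 0.0168]
   0.6545026094284054 0.0729467964262512 0.06269352545711036 [0.691  0.0168]
bl 126.0
   0.6330753862501695 0.05882524284242685 0.06973178882042658 [0.5064 0.124 ]
   0.6330753862500842 0.059242388409669854 0.06973178882042658 [0.5064 0.1242]
   0.6330753862501695 0.0600766772316493 0.06973178882042658 [0.5064 0.1247]
br 126.0
   4.455536836090474 0.035509960764495356 0.03547906831702829 [ 0.5083 -0.0982]
   0.633075386250141 0.07104017381460766 0.07106605621974706 [ 0.5107 -0.0984]
   0.633075386250141 0.07104017381460766 0.07106605621974706 [ 0.5107 -0.0984]
```

```bash
J="python3 -m jog"; python3 -m jog '[[0,0.6,0.8,0,0,0,1],[0,0.6,0.8,0,0,0,1],[0,0.6,0.8,0,0,0,1],[0,0.6,0.8,0,0,0,1],[0,0.6,0.8,0,0,0,1]]' 30
```

```text
clock: 0.6
tcp_pos: [0.4055, -0.3413, 0.2193]
tcp_rot: [-180.0, -0.0, 50.3]
contact_force: [0.3, -0.4, 0.4]
grip_width: 0.0852
finger_force: 0.0
```

```bash
python3 -m jog '[[0,0.33,0.41,0,0,0,0.4],[0,0,0,-0.8,0,0,0],[0,0,0,-0.8,0,0,0],[0,0,0,-0.8,0,0,0],[0,0,0,-0.6,0,0,0]]' && python3 -m jog '[[0,0,0,-0.4,0,0,0],[0,0,0,-0.25,0,0,0],[0,0,0,0,0,0,0]]'
python3 - <<'E'
from h import *
s=snap('scene');cv2.imwrite('pics/d.png',cv2.resize(s[150:270,90:250],None,fx=4,fy=4,interpolation=2))
E
```

```text
clock: 1.1
tcp_pos: [0.4202, -0.3215, 0.067]
tcp_rot: [-179.9, 0.0, 52.2]
contact_force: [0.3, -0.3, 0.7]
grip_width: 0.0854
finger_force: 0.0
clock: 1.4
tcp_pos: [0.4201, -0.3217, 0.0354]
tcp_rot: [-179.8, 0.0, 52.1]
contact_force: [1.0, 0.2, -0.2]
grip_width: 0.0854
finger_force: 0.0
```

View pics/d.png

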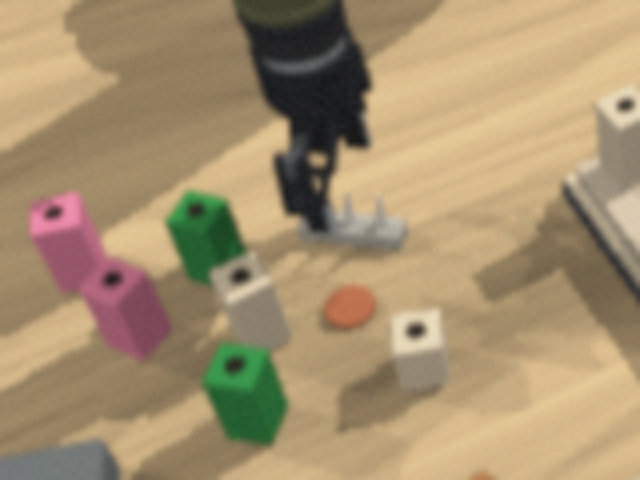

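Run:
```python
from h import *
p=np.array([.4201,-.3217,0]);c=np.array([.79,-.61,0])
for q in (p+[0,0,.02],p+c*.045+[0,0,.022],p-c*.045+[0,0,.022],p+[0,0,.083],[.4218,-.3206,.018],[.423,-.3186,.018]): print((proj('scene',q)-[90,150])*4)
print(sensors.state()['tcp_pos'])
```

```text
[350.66597301 217.22219564]
[333.66897548 257.18055753]
[365.96374399 176.28518243]
[336.66455995 166.58971311]
[353.04318253 219.60395553]
[355.79962096 219.64168964]
[ 0.42100052 -0.32237117  0.03674901]
```

```bash
python3 -m jog '[[0,0.02,0.02,-0.14,0,0,0],[0,0,0,0,0,0,0],[0.3,0,0,0,0,0,0],[0.5,0,0,0,0,0,0],[0.5,0,0,0,0,0,0]]' 30 && python3 -m jog '[[0.8,0,0,0,0,0,0],[0.8,0,0,0,0,0,0],[0.8,0,0,0,0,0,0],[0.8,0,0,0,0,0,0],[0.8,0,0,0,0,0,0]]' 30
```

```text
clock: 1.95
tcp_pos: [0.4227, -0.3219, 0.0305]
tcp_rot: [180.0, 0.0, 52.1]
contact_force: [0.1, -0.1, -0.2]
grip_width: 0.0442
finger_force: 0.0
clock: 2.45
tcp_pos: [0.4224, -0.3217, 0.0301]
tcp_rot: [-180.0, -0.0, 52.1]
contact_force: [0.7, -0.5, 0.5]
grip_width: 0.017
finger_force: 0.0
```

Run:
```python
from h import *
s=snap('scene');t=snap('top')
a=cv2.resize(s[160:240,130:210],None,fx=5,fy=5,interpolation=2);b=cv2.resize(t[180:260,290:370],None,fx=5,fy=5,interpolation=2)
cv2.imwrite('pics/e.png',np.hstack([a,b]))
```

```text
(no output)
```

View pics/e.png

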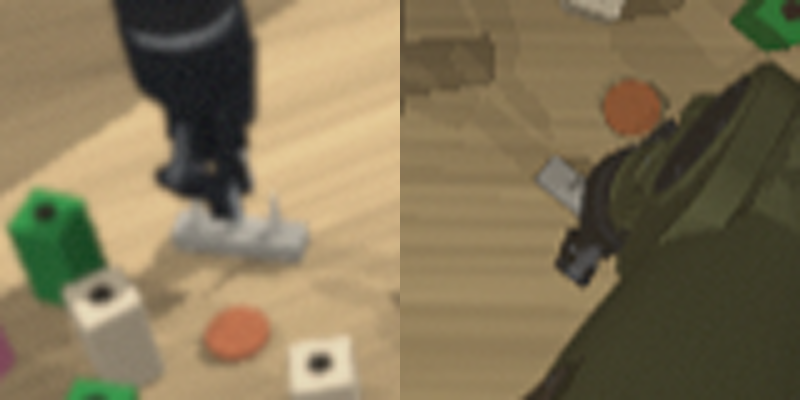

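Run:
```python
from h import *
p=np.array([.4224,-.3217,0]);c=np.array([.79,-.61,0])
for l in (.0085,.02):
  for z in (.005,.018,.03,.04,.06,.1): print(l,z,(proj('scene',p+c*l+[0,0,z])-[130,160])*5)
```

```text
0.0085 0.005 [239.7313418 247.7262709]
0.0085 0.018 [236.25560537 235.32877285]
0.0085 0.03 [232.99677081 223.70493543]
0.0085 0.04 [230.2432495  213.88348443]
0.0085 0.06 [224.63026718 193.86270931]
0.0085 0.1 [212.96102187 152.24003481]
0.02 0.005 [234.57811491 260.85533848]
0.02 0.018 [231.03680991 248.48147312]
0.02 0.03 [227.71614895 236.87857206]
0.02 0.04 [224.91012428 227.07388946]
0.02 0.06 [219.1893669  207.08468164]
0.02 0.1 [207.29284552 165.51640275]
```

```bash
python3 -m jog '[[0.3,0,0,0,0,0,0],[0,0,0,0,0,0,0],[0,0,0,0,0,0,0],[0,0,0,0,0,0,0],[0,0,0,0.6,0,0,0]]' && python3 -m jog '[[0.9,0,0,0.9,0,0,0],[0.9,0,0,0.5,0,0,0],[0.9,0,0,0,0,0,0],[0.9,0,0,0,0,0,0],[0.9,0,0,0,0,0,0]]'
python3 - <<'E'
from h import *
s=snap('scene');st=sensors.state();p=st['tcp_pos'];print(p,st['grip_width'])
a=cv2.resize(s[110:230,100:220],None,fx=5,fy=5,interpolation=2)
for d,col in((0,(0,0,255)),(.025,(0,255,0))):
    u=(proj('scene',p-[0,0,d])-[100,110]+.5)*5;cv2.circle(a,tuple(int(x) for x in u),3,col,-1)
cv2.imwrite('pics/f.png',a)
E
```

```text
clock: 3.05
tcp_pos: [0.4197, -0.3196, 0.0571]
tcp_rot: [-179.6, 0.0, 52.1]
contact_force: [-0.0, -0.2, 0.1]
grip_width: 0.0847
finger_force: 0.0
clock: 3.55
tcp_pos: [0.4216, -0.321, 0.1288]
tcp_rot: [-179.9, 0.0, 52.1]
contact_force: [0.3, 0.6, -0.2]
grip_width: 0.0123
finger_force: 0.0
[ 0.42143865 -0.32091463  0.12860245] 0.008406992662242598
```

View pics/f.png

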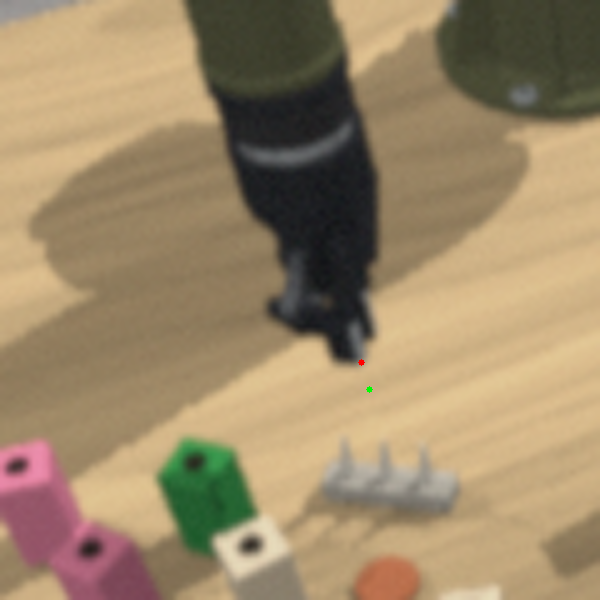

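```bash
python3 -m jog '[[1,-0.2,0.8,0,0,0,0],[1,-0.2,0.8,0,0,0,0],[1,0,0,-0.9,0,0,0],[1,0,0,-0.9,0,0,0],[1,0,0,0,0,0,0]]' | egrep 'tcp_pos|force' ; for i in 1; do python3 -m jog '[[1,0,0,-0.3,0,0,0],[1,0,0,0,0,0,0]]'; python3 -m jog '[[1,0,0,-0.08,0,0,0],[1,0,0,0,0,0,0]]';python3 -m jog '[[1,0,0,-0.08,0,0,0],[1,0,0,0,0,0,0]]';python3 -m jog '[[1,0,0,-0.08,0,0,0],[1,0,0,0,0,0,0]]'; done | egrep 'tcp_pos|contact|width'
python3 - <<'E'
from h import *
s=snap('scene');st=sensors.state();p=st['tcp_pos'];print(p,st['grip_width'],st['contact_force'])
a=cv2.resize(s[140:220,140:220],None,fx=6,fy=6,interpolation=2)
for d,col in((0,(0,0,255)),(.025,(0,255,0))):
    u=(proj('scene',p-[0,0,d])-[140,140]+.5)*6;cv2.circle(a,tuple(int(x) for x in u),3,col,-1)
cv2.imwrite('pics/g.png',a)
E
```

```text
tcp_pos: [0.3972, -0.2382, 0.0348]
contact_force: [-0.9, 0.1, -0.5]
finger_force: 0.0
tcp_pos: [0.4013, -0.2411, 0.0245]
contact_force: [0.1, -0.1, -0.1]
grip_width: -0.0003
tcp_pos: [0.4028, -0.242, 0.0218]
contact_force: [0.3, -0.6, 0.9]
grip_width: -0.0001
tcp_pos: [0.4025, -0.2418, 0.0173]
contact_force: [0.4, -0.3, 0.7]
grip_width: 0.0001
tcp_pos: [0.4021, -0.2415, 0.0128]
contact_force: [0.1, -0.4, -0.6]
grip_width: -0.0001
[ 0.40215124 -0.24151277  0.01289784] 0.0002052846203625537 [-0.47181317  0.67190883 -0.03591833]
```

View pics/g.png

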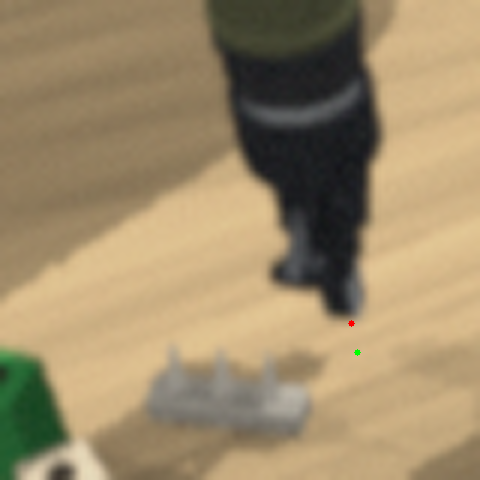

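```bash
for i in 1; do python3 -m jog '[[1,0,0,-0.14,0,0,0],[1,0,0,0,0,0,0]]'; python3 -m jog '[[1,0,0,-0.06,0,0,0],[1,0,0,0,0,0,0]]';python3 -m jog '[[1,0,0,-0.06,0,0,0],[1,0,0,0,0,0,0]]';python3 -m jog '[[1,0,0,-0.06,0,0,0],[1,0,0,0,0,0,0]]'; python3 -m jog '[[1,0,0,-0.06,0,0,0],[1,0,0,0,0,0,0]]';done | egrep 'tcp_pos|contact'
```

```text
tcp_pos: [0.4019, -0.2413, 0.0053]
contact_force: [-0.5, 0.5, 0.3]
tcp_pos: [0.4021, -0.2415, 0.0027]
contact_force: [0.1, 0.2, -0.1]
tcp_pos: [0.4022, -0.2415, -0.0002]
contact_force: [-1.1, -0.4, 0.5]
tcp_pos: [0.4022, -0.2415, -0.0032]
contact_force: [-0.2, -0.2, -0.2]
tcp_pos: [0.4022, -0.2415, -0.0062]
contact_force: [-0.7, 0.1, 0.4]
```

```bash
for i in 1; do python3 -m jog '[[1,0,0,-0.04,0,0,0],[1,0,0,0,0,0,0]]'; python3 -m jog '[[1,0,0,-0.04,0,0,0],[1,0,0,0,0,0,0]]';python3 -m jog '[[1,0,0,-0.04,0,0,0],[1,0,0,0,0,0,0]]';done | egrep 'tcp_pos|contact'
python3 - <<'E'
from h import *
s=snap('scene');t=snap('top');st=sensors.state();p=st['tcp_pos'];print(p,st['joint_pos'],st['contact_force'])
a=cv2.resize(s[140:220,140:220],None,fx=5,fy=5,interpolation=2)
for d,col in((0,(0,0,255)),(.025,(0,255,0))):
    u=(proj('scene',p-[0,0,d])-[140,140]+.5)*5;cv2.circle(a,tuple(int(x) for x in u),2,col,-1)
b=cv2.resize(t[180:260,260:340],None,fx=5,fy=5,interpolation=2)
u=(proj('top',p)-[260,180]+.5)*5;cv2.circle(b,tuple(int(x) for x in u),2,(0,0,255),-1)
cv2.imwrite('pics/i.png',np.hstack([a,b]))
E
```

```text
tcp_pos: [0.4022, -0.2416, -0.0081]
contact_force: [-0.4, 1.0, -0.3]
tcp_pos: [0.4023, -0.2416, -0.0101]
contact_force: [0.8, -0.3, 1.0]
tcp_pos: [0.4026, -0.2418, -0.0116]
contact_force: [-1.4, 0.6, 5.0]
[ 0.40257445 -0.24175417 -0.0116455 ] [-3.09857172e+01  1.72426010e+01 -3.77937671e+01  3.49425448e+01
  5.73074041e-05  9.68735072e+01] [-1.12004909  0.01004175  4.58622375]
```

View pics/i.png

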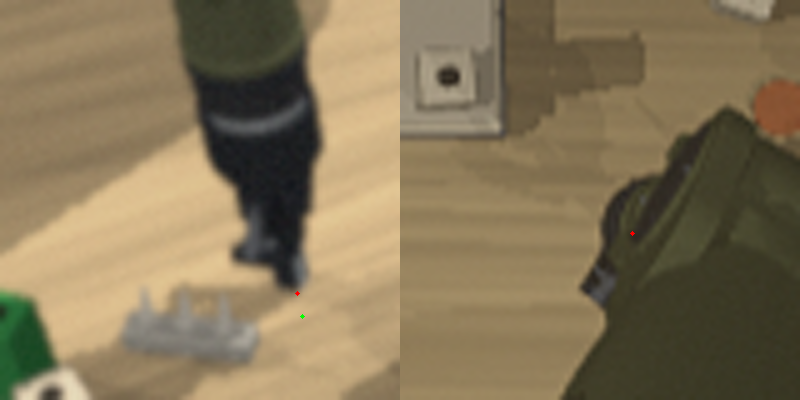

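```bash
python3 -m jog '[[0.5,0,0,0.9,0,0,0],[0,0,0,0.94,0,0,0],[0,0.19,-0.79,0,0,0,0],[0,0.19,-0.79,0,0,0,0],[0,0,0,0,0,0,0]]' && python3 -m jog '[[0,0,0,-0.6,0,0,0],[0,0,0,-0.6,0,0,0],[0,0,0,-0.2,0,0,0],[0,0,0,0,0,0,0]]'; python3 -m jog '[[0,0,0,-0.2,0,0,0],[0,0,0,-0.14,0,0,0],[0,0,0,0,0,0,0]]'
```

```text
clock: 7.15
tcp_pos: [0.4237, -0.3253, 0.081]
tcp_rot: [179.7, 0.1, 52.0]
contact_force: [0.3, -0.0, 1.0]
grip_width: 0.0722
finger_force: 0.0
clock: 7.55
tcp_pos: [0.4197, -0.3191, 0.0084]
tcp_rot: [-179.8, -0.0, 52.2]
contact_force: [-0.2, 0.3, 0.8]
grip_width: 0.0854
finger_force: 0.0
clock: 7.85
tcp_pos: [0.4213, -0.3204, -0.0072]
tcp_rot: [-180.0, 0.0, 52.1]
contact_force: [-0.5, -0.4, -0.3]
grip_width: 0.0855
finger_force: 0.0
```

```bash
python3 -m jog '[[0.5,0,0,0,0,0,0],[0.6,0,0,0,0,0,0],[0.8,0,0,0,0,0,0],[0.9,0,0,0,0,0,0],[0.9,0,0,0,0,0,0]]' 30;  python3 -m jog '[[0.9,0,0,0,0,0,0],[0.9,0,0,0,0,0,0],[0.9,0,0,0.1,0,0,0],[0.9,0,0,0,0,0,0]]' 30
```

```text
clock: 8.35
tcp_pos: [0.4217, -0.3209, -0.0065]
tcp_rot: [180.0, -0.0, 52.1]
contact_force: [-0.6, 0.8, 3.5]
grip_width: 0.0231
finger_force: 30.1
clock: 8.75
tcp_pos: [0.4215, -0.3207, -0.0016]
tcp_rot: [180.0, -0.0, 52.1]
contact_force: [0.1, 0.1, -0.7]
grip_width: 0.0231
finger_force: 29.7
```

```bash
python3 -m jog '[[0.9,0,0,0.8,0,0,0],[0.9,0,0.83,0.8,0,0,0.96],[0.9,0,0.83,0,0,0,0.96],[0.9,0,0.83,0,0,0,0.96],[0.9,0,0.83,0,0,0,0.96]]' && python3 -m jog '[[0.9,0,0.83,0,0,0,0.96],[0.9,0,0.83,0,0,0,0.96],[0.9,0,0.83,0,0,0,0.96],[0.9,0,0.83,0,0,0,0.96],[0.9,0,0,0,0,0,0]]' && python3 -m jog '[[0.9,0,0,0,0,0,0]]'
```

```text
clock: 9.25
tcp_pos: [0.4212, -0.1589, 0.0731]
tcp_rot: [180.0, -0.0, 71.5]
contact_force: [0.7, 1.1, -1.1]
grip_width: 0.0232
finger_force: 29.9
clock: 9.75
tcp_pos: [0.421, 0.0099, 0.0727]
tcp_rot: [-180.0, -0.1, 91.0]
contact_force: [-0.1, -0.5, -0.5]
grip_width: 0.023
finger_force: 29.9
clock: 9.85
tcp_pos: [0.4212, 0.0065, 0.0727]
tcp_rot: [-180.0, 0.0, 90.7]
contact_force: [-0.1, -0.5, -1.8]
grip_width: 0.0234
finger_force: 29.9
```

```bash
python3 -m jog '[[0.9,0.6,0.06,0,0,0,0],[0.9,0.6,0.06,0,0,0,0],[0.9,0.5,0,0,0,0,0],[0.9,0,0,-0.3,0,0,0],[0.9,0,0,-0.3,0,0,0]]' && python3 -m jog '[[0.9,0,0,0,0,0,0],[0.9,0,0,0,0,0,0]]'; python3 -m jog '[[0.9,0,0,-0.08,0,0,0],[0.9,0,0,0,0,0,0]]' ; python3 -m jog '[[0.9,0,0,-0.04,0,0,0],[0.9,0,0,0,0,0,0]]'
```

```text
clock: 10.35
tcp_pos: [0.5078, 0.01, 0.0425]
tcp_rot: [179.9, 0.0, 90.4]
contact_force: [0.4, 0.1, -1.0]
grip_width: 0.023
finger_force: 29.9
clock: 10.55
tcp_pos: [0.5059, 0.0106, 0.0426]
tcp_rot: [-179.9, 0.0, 90.4]
contact_force: [-0.1, 0.1, -1.1]
grip_width: 0.0231
finger_force: 29.9
clock: 10.75
tcp_pos: [0.5066, 0.0115, 0.0391]
tcp_rot: [180.0, 0.0, 90.5]
contact_force: [0.2, -0.1, -1.4]
grip_width: 0.0233
finger_force: 29.9
clock: 10.95
tcp_pos: [0.5064, 0.0119, 0.0369]
tcp_rot: [180.0, 0.0, 90.5]
contact_force: [-0.2, -0.0, -1.5]
grip_width: 0.023
finger_force: 29.9
```

```bash
python3 -m jog '[[0.9,0,0,-0.04,0,0,0],[0.9,0,0,0,0,0,0]]' ; python3 -m jog '[[0.9,0,0,-0.03,0,0,0],[0.9,0,0,0,0,0,0]]'; python3 -m jog '[[0.9,0,0,-0.03,0,0,0],[0.9,0,0,0,0,0,0]]'
```

```text
clock: 11.15
tcp_pos: [0.5067, 0.0119, 0.0365]
tcp_rot: [179.9, 0.0, 90.6]
contact_force: [-6.0, -0.8, 15.7]
grip_width: 0.0234
finger_force: 31.9
clock: 11.35
tcp_pos: [0.5067, 0.0119, 0.0364]
tcp_rot: [179.9, 0.0, 90.6]
contact_force: [-10.8, 0.1, 31.7]
grip_width: 0.023
finger_force: 33.8
clock: 11.55
tcp_pos: [0.5067, 0.0119, 0.0364]
tcp_rot: [179.9, 0.0, 90.6]
contact_force: [-16.2, -0.6, 46.8]
grip_width: 0.023
finger_force: 35.6
```

```bash
python3 -m jog '[[0.9,0,0,0.06,0,0,0],[0.5,0,0,0,0,0,0],[0,0,0,0,0,0,0],[0,0,0,0,0,0,0],[0,0,0,0,0,0,0]]' && python3 -m jog '[[0,0,0,0.5,0,0,0],[0,0,0,0.8,0,0,0],[0,0,0,0.8,0,0,0],[0,-0.7,0,0,0,0,-0.97],[0,-0.7,0,0,0,0,-0.97]]' &&  python3 -m jog '[[0,-0.6,0.5,0,0,0,-0.97],[0,-0.1,0.65,0,0,0,-0.97],[0,0,0.65,0,0,0,-0.97],[0,0,0.65,0,0,0,-0.97],[0,0,0.65,0,0,0,-0.97]]' && python3 -m jog '[[0,0,0.65,0,0,0,-0.97],[0,0,0.65,0,0,0,-0.97],[0,0,0.65,0,0,0,-0.97],[0,0,0.65,0,0,0,-0.97],[0,0,0.65,0,0,0,-0.97]]' && python3 -m jog '[[0,0,0,0,0,0,0]]'
python3 - <<'E'
from h import *
t=snap('top');st=sensors.state();print(st['tcp_pos'],st['tcp_rot'])
b=cv2.resize(t[125:245,185:290],None,fx=5,fy=5,interpolation=2);cv2.imwrite('pics/j.png',b)
E
```

```text
clock: 12.05
tcp_pos: [0.5061, 0.0119, 0.0343]
tcp_rot: [-180.0, 0.0, 90.5]
contact_force: [0.1, 0.6, 0.1]
grip_width: 0.0797
finger_force: 0.0
clock: 12.55
tcp_pos: [0.4374, 0.0119, 0.1409]
tcp_rot: [179.8, -0.0, 80.6]
contact_force: [0.2, 0.1, 0.4]
grip_width: 0.0852
finger_force: 0.0
clock: 13.05
tcp_pos: [0.4011, 0.1681, 0.1397]
tcp_rot: [180.0, -0.0, 56.4]
contact_force: [0.6, -0.6, -0.2]
grip_width: 0.0856
finger_force: 0.0
clock: 13.55
tcp_pos: [0.4173, 0.3075, 0.1394]
tcp_rot: [-178.3, 0.1, 35.3]
contact_force: [0.1, -0.6, 0.1]
grip_width: 0.0856
finger_force: 0.0
clock: 13.65
tcp_pos: [0.4206, 0.3053, 0.1394]
tcp_rot: [-178.4, -0.0, 35.0]
contact_force: [0.3, 0.4, 0.3]
grip_width: 0.0855
finger_force: 0.0
[0.4193995 0.3041016 0.1392066] [-1.78439813e+02  8.27443329e-02  3.49756145e+01]
```

View pics/j.png

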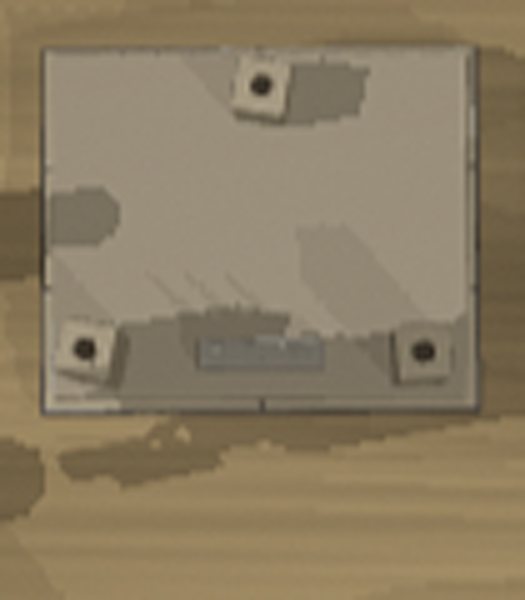

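```bash
python3 -m jog '[[0,-0.2,0.16,0,0,0,-0.3],[0,-0.2,0.16,0,0,0,-0.3],[0,0,0,0,0,0,0],[0,0,0,0,0,0,0]]'; python3 -c "
from h import *
print(sensors.state()['joint_pos'])"
```

```text
clock: 14.1
tcp_pos: [0.4129, 0.2986, 0.14]
tcp_rot: [-177.1, 0.0, 34.0]
contact_force: [0.4, -0.1, 0.4]
grip_width: 0.085
finger_force: 0.0
[ 33.95393873  11.08361693 -22.44660099  56.50749688   2.85569902
 179.94260198]
```

```bash
python3 -m jog '[[0,0,0,0,0,0,1],[0,0,0,0,-0.48,-0.32,1],[0,0,0,0,0,0,1],[0,0,0,0,0,0,1],[0,-0.1,0.1,0,0,0,1]]';python3 -m jog '[[0,-0.1,0.1,0,0,0,1],[0,-0.1,0.1,0,0,0,1],[0,0,0.1,0,0,0,1],[0,0,0,0,0,0,1],[0,0,0,0,0,0,1]]';python3 -m jog '[[0,0,0,0,0,0,1],[0,0,0,0,0,0,1],[0,0,0,0,0,0,1],[0,0,0,0,0,0,1],[0,0,0,0,0,0,0]]'
```

```text
clock: 14.6
tcp_pos: [0.4084, 0.304, 0.14]
tcp_rot: [180.0, 0.4, 59.2]
contact_force: [-0.5, 0.2, 0.8]
grip_width: 0.0857
finger_force: 0.0
clock: 15.1
tcp_pos: [0.3981, 0.3194, 0.14]
tcp_rot: [180.0, 0.4, 84.3]
contact_force: [-0.2, -0.5, -1.1]
grip_width: 0.0851
finger_force: 0.0
clock: 15.6
tcp_pos: [0.3981, 0.3192, 0.14]
tcp_rot: [180.0, 0.4, 104.1]
contact_force: [0.7, -0.4, -0.7]
grip_width: 0.0854
finger_force: 0.0
```

```bash
python3 -m jog '[[0,0,0.03,-0.4,0.08,0.02,0],[0,0,0,-0.5,0,0,0],[0,0,0,-0.5,0,0,0],[0,0,0,-0.5,0,0,0],[0,0,0,0,0,0,0]]';python3 -m jog '[[0.3,0,0,0,0,0,0],[0.5,0,0,0,0,0,0],[0.5,0,0,0,0,0,0],[0.5,0,0,0,0,0,0],[0.5,0,0,0,0,0,0]]' 40
```

```text
clock: 16.1
tcp_pos: [0.3959, 0.3189, 0.0421]
tcp_rot: [-179.7, 0.2, 103.9]
contact_force: [-0.7, 0.0, -0.2]
grip_width: 0.0855
finger_force: 0.0
clock: 16.6
tcp_pos: [0.3987, 0.3214, 0.0463]
tcp_rot: [179.9, -0.0, 104.0]
contact_force: [-3.2, -1.6, 7.3]
grip_width: 0.0622
finger_force: 43.8
```

```bash
python3 -m jog '[[0.5,0,0,0.3,0,0,0],[0.5,0,0,0.7,0,0,0],[0.5,0,0,0.8,0,0,0],[0.5,0,0,0.8,0,0,0],[0.5,0,-0.6,0,0,0,1]]' 40 && python3 -m jog '[[0.5,0,-0.8,0,0,0,1],[0.5,0,-0.8,0,0,0,1],[0.5,0,-0.8,0,0,0,1],[0.5,0,-0.8,0,0,0,1],[0.5,0,-0.8,0,0,0,1]]' && python3 -m jog '[[0.5,0,-0.8,0,0,0,1],[0.5,0,-0.5,0,0,0,1],[0.5,0,-0.2,0,0,0,0],[0.5,0,0,0,0,0,0]]'
```

```text
clock: 17.1
tcp_pos: [0.4023, 0.2954, 0.1813]
tcp_rot: [179.3, -0.2, 109.3]
contact_force: [1.6, -0.2, -1.9]
grip_width: 0.062
finger_force: 44.4
clock: 17.6
tcp_pos: [0.3983, 0.0893, 0.1755]
tcp_rot: [179.9, 0.1, 134.3]
contact_force: [1.5, -0.4, -2.1]
grip_width: 0.0621
finger_force: 44.5
clock: 18.0
tcp_pos: [0.3984, 0.0149, 0.1752]
tcp_rot: [180.0, 0.1, 143.8]
contact_force: [0.3, -0.3, -2.2]
grip_width: 0.0621
finger_force: 44.5
```

```bash
python3 -m jog '[[0.5,0.6,0,0,0,0,0],[0.5,0.9,0,0,0,0,0],[0.5,0.9,0,0,0,0,0],[0.5,0.9,0,0,0,0,0],[0.5,0.6,0,0,0,0,0]]' && python3 -m jog '[[0.5,0.18,0,0,0,0,0],[0.5,0,0,-0.6,0,0,0],[0.5,0,0,-0.6,0,0,0],[0.5,0,0,-0.4,0,0,0],[0.5,0,0,0,0,0,0]]' && python3 -m jog '[[0.5,0,0,0,0,0,0],[0.5,0,0,-0.05,0,0,0],[0.5,0,0,0,0,0,0]]'&& python3 -m jog '[[0.5,0,0,-0.05,0,0,0],[0.5,0,0,0,0,0,0]]'
```

```text
clock: 18.5
tcp_pos: [0.5963, 0.0177, 0.1745]
tcp_rot: [179.9, 0.1, 144.1]
contact_force: [0.2, -0.4, -2.8]
grip_width: 0.0622
finger_force: 44.5
clock: 19.0
tcp_pos: [0.5989, 0.0171, 0.0916]
tcp_rot: [-179.8, -0.3, 144.1]
contact_force: [-0.6, 0.8, -2.8]
grip_width: 0.062
finger_force: 44.6
clock: 19.3
tcp_pos: [0.603, 0.0161, 0.0936]
tcp_rot: [179.9, 0.1, 144.0]
contact_force: [0.1, 0.7, -2.1]
grip_width: 0.0621
finger_force: 44.6
clock: 19.5
tcp_pos: [0.6023, 0.0157, 0.0901]
tcp_rot: [180.0, 0.0, 144.0]
contact_force: [0.2, -1.0, -2.6]
grip_width: 0.0626
finger_force: 44.6
```

```bash
python3 -m jog '[[0.5,0.01,-0.02,-0.03,0,0,0],[0.5,0,0,0,0,0,0]]' && python3 -m jog '[[0.5,0,0,-0.03,0,0,0],[0.5,0,0,0,0,0,0]]'
```

```text
clock: 19.7
tcp_pos: [0.603, 0.0149, 0.0894]
tcp_rot: [179.9, 0.0, 144.0]
contact_force: [-2.4, 0.6, 5.2]
grip_width: 0.0622
finger_force: 45.0
clock: 19.9
tcp_pos: [0.6032, 0.0147, 0.0893]
tcp_rot: [179.9, 0.1, 144.0]
contact_force: [-6.1, -0.5, 15.1]
grip_width: 0.0621
finger_force: 45.6
```

```bash
python3 -m jog '[[0.5,0,0,0.05,0,0,0],[0.3,0,0,0,0,0,0],[0,0,0,0,0,0,0],[0,0,0,0,0,0,0],[0,0,0,0.4,0,0,0]]' && python3 -m jog '[[0,0,0,0.8,0,0,0],[0,0,0,0.9,0,0,0],[0,-0.6,0,0.1,0,0,0],[0,-0.8,0.2,0,0,0,-0.9],[0,-0.8,0.7,0,0,0,-0.9]]' && python3 -m jog '[[0,-0.6,0.8,0,0,0,-0.9],[0,-0.2,0.9,0,0,0,-0.9],[0,0,0.9,0,0,0,-0.9],[0,0,0.9,0,0,0,0],[0,0,0.9,0,0,0,0]]' && python3 -m jog '[[0,0,0.9,0,0,0,0],[0,0,0.9,0,0,0,0],[0,0.2,0.7,0,0,0,0],[0,0.3,0.4,0,0,0,0],[0,0,0,0,0,0,0]]' && python3 -m jog '[[0,0,0,0,0,0,0]]'
python3 - <<'E'
from meas import *
t=snap('top');cv2.imwrite('pics/top1.png',t)
for a,z in(((236.8,141.6),.094),((201.6,194.4),.145),((269.4,194.9),.119)): print(onz('top',*bore(t,*a),z)-[.0012,.002,0])
E
```

```text
clock: 20.4
tcp_pos: [0.6005, 0.0147, 0.1068]
tcp_rot: [-179.8, -0.2, 144.0]
contact_force: [-0.8, -0.1, -0.0]
grip_width: 0.0854
finger_force: 0.0
clock: 20.9
tcp_pos: [0.4943, 0.0565, 0.1996]
tcp_rot: [180.0, 0.1, 134.7]
contact_force: [-0.4, 0.9, 0.6]
grip_width: 0.0852
finger_force: 0.0
clock: 21.4
tcp_pos: [0.4548, 0.2796, 0.1996]
tcp_rot: [180.0, 0.0, 121.5]
contact_force: [0.5, -0.6, -0.3]
grip_width: 0.0854
finger_force: 0.0
clock: 21.9
tcp_pos: [0.481, 0.4255, 0.1983]
tcp_rot: [180.0, 0.0, 121.7]
contact_force: [-0.8, -0.5, -0.6]
grip_width: 0.0854
finger_force: 0.0
clock: 22.0
tcp_pos: [0.4798, 0.4226, 0.1986]
tcp_rot: [-179.9, 0.0, 121.6]
contact_force: [-0.1, -1.0, 0.8]
grip_width: 0.0851
finger_force: 0.0
[0.69296864 0.01212191 0.094     ]
[0.50383759 0.12566276 0.145     ]
[ 0.50692266 -0.1016742   0.119     ]
```

```bash
python3 -m jog '[[0,0.19,0.47,0,0,0,0.1],[0,0,0,0,0,0,0],[0,0,0,-0.3,0,0,0],[0,0,0,-0.7,0,0,0],[0,0,0,-0.7,0,0,0]]' && python3 -m jog '[[0,0,0,-0.7,0,0,0],[0,0,0,-0.6,0,0,0],[0,0,0,-0.27,0,0,0],[0,0,0,0,0,0,0]]' &&  python3 -m jog '[[0.3,0,0,0,0,0,0],[0.5,0,0,0,0,0,0],[0.6,0,0,0,0,0,0],[0.7,0,0,0,0,0,0],[0.7,0,0,0,0,0,0]]' 50
```

```text
clock: 22.55
tcp_pos: [0.4899, 0.4454, 0.1148]
tcp_rot: [179.9, 0.0, 122.0]
contact_force: [0.7, -0.9, -0.3]
grip_width: 0.0853
finger_force: 0.0
clock: 22.95
tcp_pos: [0.4881, 0.4441, 0.0342]
tcp_rot: [-179.8, 0.1, 122.0]
contact_force: [0.3, 0.0, 1.0]
grip_width: 0.0854
finger_force: 0.0
clock: 23.45
tcp_pos: [0.4903, 0.4469, 0.0375]
tcp_rot: [179.9, 0.0, 122.0]
contact_force: [-1.5, -1.5, 6.6]
grip_width: 0.0374
finger_force: 48.0
```

```bash
python3 -m jog '[[0.7,0,0,0,0,0,0],[0.7,0,0,0,0,0,0],[0.7,0,0,0,0,0,0]]' 50
```

```text
clock: 23.75
tcp_pos: [0.4903, 0.4469, 0.0375]
tcp_rot: [179.9, 0.0, 122.0]
contact_force: [-1.7, -1.3, 6.0]
grip_width: 0.0376
finger_force: 48.0
```

```bash
python3 -m jog '[[0.7,0,0,0.4,0,0,0],[0.7,0,0,0.8,0,0,0],[0.7,0,0,0.85,0,0,0],[0.7,0,0,0.85,0,0,0],[0.7,0,0,0.85,0,0,0]]' 50 && python3 -m jog '[[0.7,-0.2,-0.6,0,0,0,0.9],[0.7,-0.3,-0.8,0,0,0,0.9],[0.7,-0.3,-0.8,0,0,0,0.9],[0.7,0,-0.8,0,0,0,0.9],[0.7,0,-0.8,0,0,0,0.9]]' && python3 -m jog '[[0.7,0,-0.8,0,0,0,0.9],[0.7,0,-0.8,0,0,0,0.9],[0.7,0,-0.8,0,0,0,0.9],[0.7,0,-0.8,0,0,0,0.9],[0.7,0,-0.8,0,0,0,0.9]]' && python3 -m jog '[[0.7,0,-0.6,0,0,0,0.9],[0.7,0,-0.3,0,0,0,0],[0.7,0,0,0,0,0,0],[0.7,0,0,0,0,0,0]]'
```

```text
clock: 24.25
tcp_pos: [0.489, 0.4458, 0.2247]
tcp_rot: [-180.0, 0.0, 122.0]
contact_force: [1.2, 0.5, -3.5]
grip_width: 0.0378
finger_force: 48.1
clock: 24.75
tcp_pos: [0.4485, 0.2547, 0.2233]
tcp_rot: [-180.0, 0.0, 144.8]
contact_force: [0.9, -0.9, -3.0]
grip_width: 0.0371
finger_force: 48.9
clock: 25.25
tcp_pos: [0.4489, 0.0546, 0.2234]
tcp_rot: [-180.0, 0.0, 167.3]
contact_force: [0.5, -0.4, -3.8]
grip_width: 0.0372
finger_force: 48.9
clock: 25.65
tcp_pos: [0.4493, 0.0113, 0.2233]
tcp_rot: [180.0, 0.0, 171.5]
contact_force: [-0.0, -0.4, -2.5]
grip_width: 0.0379
finger_force: 48.8
```

```bash
python3 -m jog '[[0.7,0.6,0.04,0,0,0,0],[0.7,0.8,0,0,0,0,0],[0.7,0.8,0,0,0,0,0],[0.7,0.8,0,0,0,0,0],[0.7,0.8,0,0,0,0,0]]' 50 && python3 -m jog '[[0.7,0.6,0,0,0,0,0],[0.7,0.48,0,0,0,0,0],[0.7,0,0,0,0,0,0],[0.7,0,0,0,0,0,0]]'
```

```text
clock: 26.15
tcp_pos: [0.641, 0.015, 0.2229]
tcp_rot: [180.0, 0.0, 171.7]
contact_force: [1.0, 0.6, -2.2]
grip_width: 0.0375
finger_force: 48.9
clock: 26.55
tcp_pos: [0.6932, 0.0146, 0.2222]
tcp_rot: [-180.0, -0.1, 171.6]
contact_force: [-0.2, -0.6, -2.5]
grip_width: 0.0374
finger_force: 48.9
```

```bash
python3 -m jog '[[0.7,0,-0.03,-0.3,0,0,0],[0.7,0,0,-0.6,0,0,0],[0.7,0,0,-0.5,0,0,0],[0.7,0,0,-0.2,0,0,0],[0.7,0,0,0,0,0,0]]' 50 && python3 -m jog '[[0.7,0,0,0,0,0,0],[0.7,0,0,-0.08,0,0,0],[0.7,0,0,0,0,0,0]]' && python3 -m jog '[[0.7,0,0,-0.05,0,0,0],[0.7,0,0,0,0,0,0]]'
```

```text
clock: 27.05
tcp_pos: [0.6915, 0.0122, 0.1419]
tcp_rot: [-180.0, -0.2, 171.6]
contact_force: [0.4, 0.3, -3.1]
grip_width: 0.0376
finger_force: 48.9
clock: 27.35
tcp_pos: [0.6941, 0.0117, 0.1403]
tcp_rot: [180.0, 0.1, 171.5]
contact_force: [-0.2, 0.8, -3.3]
grip_width: 0.0375
finger_force: 48.9
clock: 27.55
tcp_pos: [0.6935, 0.0116, 0.1368]
tcp_rot: [-180.0, 0.0, 171.5]
contact_force: [-0.2, 0.0, -3.4]
grip_width: 0.0374
finger_force: 48.9
```

```bash
python3 -m jog '[[0.7,0,0.03,-0.06,0,0,0],[0.7,0,0,0,0,0,0]]' && python3 -m jog '[[0.7,0,0,-0.04,0,0,0],[0.7,0,0,0,0,0,0]]'  && python3 -m jog '[[0.7,0,0,-0.03,0,0,0],[0.7,0,0,0,0,0,0]]'
```

```text
clock: 27.75
tcp_pos: [0.6933, 0.0133, 0.1333]
tcp_rot: [180.0, -0.0, 171.6]
contact_force: [-0.1, 0.7, -3.6]
grip_width: 0.0374
finger_force: 48.9
clock: 27.95
tcp_pos: [0.6936, 0.0132, 0.1318]
tcp_rot: [180.0, 0.0, 171.5]
contact_force: [0.6, 0.5, -2.2]
grip_width: 0.0375
finger_force: 48.9
clock: 28.15
tcp_pos: [0.6937, 0.0132, 0.1316]
tcp_rot: [180.0, 0.1, 171.5]
contact_force: [-1.8, 0.3, 3.2]
grip_width: 0.0374
finger_force: 49.8
```

```bash
python3 -m jog '[[0.5,0,0,0,0,0,0],[0,0,0,0,0,0,0],[0,0,0,0,0,0,0],[0,0,0,0,0,0,0],[0,0,0,0.4,0,0,0]]' && python3 -m jog '[[0,0,0,0.7,0,0,0],[0,0,0,0.7,0,0,0],[0,0,0,0.3,0,0,0],[0,-0.29,-0.6,0,0,0,-0.55],[0,-0.29,-0.8,0,0,0,-0.55]]' && python3 -m jog '[[0,-0.29,-0.8,0,0,0,-0.55],[0,-0.29,-0.8,0,0,0,-0.55],[0,-0.29,-0.8,0,0,0,0],[0,-0.29,-0.8,0,0,0,0],[0,-0.29,-0.8,0,0,0,0]]' && python3 -m jog '[[0,-0.29,-0.8,0,0,0,0],[0,0,-0.4,0,0,0,0],[0,0,0,0,0,0,0],[0,0,0,0,0,0,0]]'
python3 - <<'E'
from meas import *
t=snap('top','top2.png');s=snap('scene','scene2.png')
a=cv2.resize(t[125:215,185:290],None,fx=4,fy=4,interpolation=2);b=cv2.resize(s[110:255,220:320],None,fx=3,fy=3,interpolation=2)
h=max(a.shape[0],b.shape[0]);a,b=[cv2.copyMakeBorder(q,0,h-q.shape[0],0,0,0) for q in(a,b)]
cv2.imwrite('pics/k.png',np.hstack([a,b]))
E
```

```text
clock: 28.65
tcp_pos: [0.6914, 0.0131, 0.1474]
tcp_rot: [-179.9, -0.3, 171.5]
contact_force: [0.2, -0.6, -0.2]
grip_width: 0.0855
finger_force: 0.0
clock: 29.15
tcp_pos: [0.6651, -0.0559, 0.236]
tcp_rot: [180.0, 0.1, 166.1]
contact_force: [0.9, -1.0, 0.6]
grip_width: 0.0856
finger_force: 0.0
clock: 29.65
tcp_pos: [0.5913, -0.2584, 0.2354]
tcp_rot: [-180.0, 0.0, 160.5]
contact_force: [-0.3, 0.1, -0.5]
grip_width: 0.0855
finger_force: 0.0
clock: 30.05
tcp_pos: [0.5778, -0.3166, 0.2351]
tcp_rot: [180.0, 0.0, 160.5]
contact_force: [0.7, 0.2, -0.4]
grip_width: 0.0855
finger_force: 0.0
```

View pics/k.png

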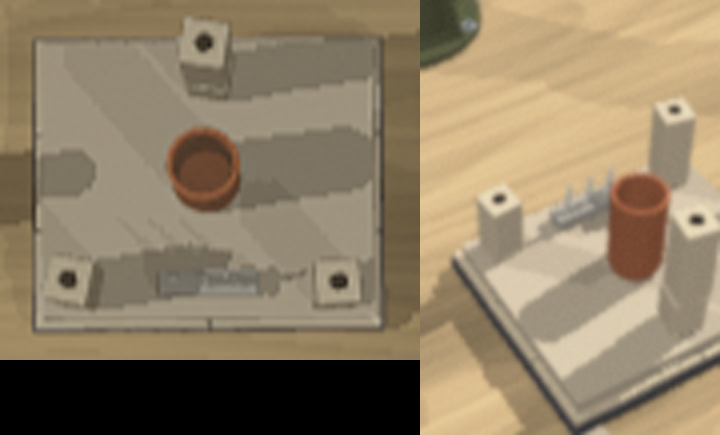

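```bash
python3 -m jog '[[0,0.02,-0.08,-0.6,0,0,0],[0,0,0,-0.8,0,0,0],[0,0,0,-0.8,0,0,0],[0,0,0,-0.8,0,0,0],[0,0,0,-0.8,0,0,0]]' && python3 -m jog '[[0,0,0,-0.5,0,0,0],[0,0,0,-0.34,0,0,0],[0,0,0,0,0,0,0],[0.3,0,0,0,0,0,0],[0.5,0,0,0,0,0,0]]' &&  python3 -m jog '[[0.6,0,0,0,0,0,0],[0.7,0,0,0,0,0,0],[0.7,0,0,0,0,0,0],[0.7,0,0,0,0,0,0],[0.7,0,0,0,0,0,0]]' 50
```

```text
clock: 30.65
tcp_pos: [0.5792, -0.3191, 0.0441]
tcp_rot: [180.0, 0.1, 160.7]
contact_force: [0.7, -0.8, -0.2]
grip_width: 0.0853
finger_force: 0.0
clock: 31.15
tcp_pos: [0.58, -0.3208, 0.005]
tcp_rot: [-180.0, 0.2, 160.6]
contact_force: [0.1, -0.3, 0.3]
grip_width: 0.0593
finger_force: 0.0
clock: 31.65
tcp_pos: [0.5798, -0.3214, 0.005]
tcp_rot: [-180.0, 0.2, 160.5]
contact_force: [-0.7, 1.0, 6.8]
grip_width: 0.0375
finger_force: 51.2
```

```bash
python3 -m jog '[[0.7,0,0,0.4,0,0,0],[0.7,0,0,0.85,0,0,0],[0.7,0,0,0.85,0,0,0],[0.7,0,0,0.85,0,0,0],[0.7,0,0,0.85,0,0,0]]' 50 && python3 -m jog '[[0.7,-0.1,0.6,0,0,0,0.6],[0.7,-0.14,0.82,0,0,0,0.6],[0.7,-0.14,0.82,0,0,0,0.6],[0.7,-0.14,0.82,0,0,0,0],[0.7,-0.14,0.82,0,0,0,0]]' && python3 -m jog '[[0.7,-0.14,0.82,0,0,0,0],[0.7,-0.14,0.82,0,0,0,0],[0.7,-0.14,0.82,0,0,0,0],[0.7,-0.14,0.82,0,0,0,0],[0.7,-0.14,0.82,0,0,0,0]]' && python3 -m jog '[[0.7,-0.14,0.6,0,0,0,0],[0.7,0,0.3,0,0,0,0],[0.7,0,0,0,0,0,0],[0.7,0,0,0,0,0,0]]'
```

```text
clock: 32.15
tcp_pos: [0.578, -0.3207, 0.1951]
tcp_rot: [180.0, 0.0, 160.5]
contact_force: [0.9, -0.9, -0.4]
grip_width: 0.0371
finger_force: 50.3
clock: 32.65
tcp_pos: [0.5447, -0.1254, 0.1934]
tcp_rot: [180.0, 0.0, 169.5]
contact_force: [-0.1, 0.3, -0.4]
grip_width: 0.0371
finger_force: 50.4
clock: 33.15
tcp_pos: [0.5098, 0.0796, 0.1935]
tcp_rot: [180.0, 0.0, 169.5]
contact_force: [0.5, 0.6, -1.2]
grip_width: 0.0377
finger_force: 50.4
clock: 33.55
tcp_pos: [0.5037, 0.1226, 0.1933]
tcp_rot: [-180.0, 0.0, 169.5]
contact_force: [-0.2, 0.5, -1.8]
grip_width: 0.0375
finger_force: 50.5
```

```bash
python3 -m jog '[[0.7,0.03,0.07,-0.2,0,0,0],[0.7,0,0,-0.4,0,0,0],[0.7,0,0,-0.1,0,0,0],[0.7,0,0,0,0,0,0],[0.7,0,0,0,0,0,0]]' 50 && python3 -m jog '[[0.7,0,0,-0.05,0,0,0],[0.7,0,0,0,0,0,0]]' && python3 -m jog '[[0.7,0,0,-0.04,0,0,0],[0.7,0,0,0,0,0,0]]' && python3 -m jog '[[0.7,0,0,-0.03,0,0,0],[0.7,0,0,0,0,0,0]]'
```

```text
clock: 34.05
tcp_pos: [0.5052, 0.1262, 0.1585]
tcp_rot: [-180.0, 0.0, 169.5]
contact_force: [-0.2, -0.1, -1.3]
grip_width: 0.0374
finger_force: 50.4
clock: 34.25
tcp_pos: [0.5053, 0.1266, 0.1562]
tcp_rot: [180.0, 0.1, 169.5]
contact_force: [-0.1, -0.3, -2.0]
grip_width: 0.0376
finger_force: 50.4
clock: 34.45
tcp_pos: [0.5049, 0.1267, 0.1538]
tcp_rot: [-180.0, 0.0, 169.6]
contact_force: [-0.2, 0.1, -1.4]
grip_width: 0.0377
finger_force: 50.4
clock: 34.65
tcp_pos: [0.5049, 0.1267, 0.1522]
tcp_rot: [-180.0, 0.0, 169.5]
contact_force: [-0.0, -0.3, -2.1]
grip_width: 0.0376
finger_force: 50.4
```

```bash
python3 -m jog '[[0.7,0,0,-0.03,0,0,0],[0.7,0,0,0,0,0,0]]' && python3 -m jog '[[0.7,0,0,-0.025,0,0,0],[0.7,0,0,0,0,0,0]]' && python3 -m jog '[[0.7,0,0,-0.02,0,0,0],[0.7,0,0,0,0,0,0]]'
```

```text
clock: 34.85
tcp_pos: [0.5049, 0.1266, 0.1506]
tcp_rot: [-180.0, 0.0, 169.5]
contact_force: [-0.5, -0.3, -1.3]
grip_width: 0.0376
finger_force: 50.4
clock: 35.05
tcp_pos: [0.5054, 0.1267, 0.15]
tcp_rot: [180.0, 0.1, 169.5]
contact_force: [0.3, 0.9, 2.6]
grip_width: 0.0375
finger_force: 50.7
clock: 35.25
tcp_pos: [0.5057, 0.1267, 0.15]
tcp_rot: [180.0, 0.1, 169.5]
contact_force: [-3.0, -0.0, 8.9]
grip_width: 0.0376
finger_force: 51.8
```

```bash
python3 -m jog '[[0.7,0,0,0.03,0,0,0],[0.3,0,0,0,0,0,0],[0,0,0,0,0,0,0],[0,0,0,0,0,0,0],[0,0,0,0.3,0,0,0]]' && python3 -m jog '[[0,0,0,0.6,0,0,0],[0,0,0,0.6,0,0,0],[0,0,0,0.3,0,0,0],[0,0,-0.5,0,0,0,0],[0,0,-0.8,0,0,0,0]]' && python3 -m jog '[[0,0,-0.8,0,0,0,0],[0,0,-0.8,0,0,0,0.98],[0.25,0,-0.8,0,0,0,0.98],[0.25,0,-0.8,0,0,0,0.98],[0.25,0,-0.8,0,0,0,0.98]]' && python3 -m jog '[[0.25,-0.1,-0.8,0,0,0,0],[0.25,-0.1,-0.8,0,0,0,0],[0.25,-0.1,-0.8,0,0,0,0],[0.25,0,-0.8,0,0,0,0],[0.25,0,-0.8,0,0,0,0]]'&& python3 -m jog '[[0.25,0,-0.6,0,0,0,0],[0.25,0,0,0,0,0,0],[0.25,0,0,0,0,0,0]]'
python3 - <<'E'
from meas import *
t=snap('top','top3.png')
print(sensors.state()['tcp_pos'])
E
```

```text
clock: 35.75
tcp_pos: [0.5034, 0.1263, 0.1633]
tcp_rot: [-179.9, -0.2, 169.5]
contact_force: [-0.6, -0.2, 1.0]
grip_width: 0.0853
finger_force: 0.0
clock: 36.25
tcp_pos: [0.5056, 0.0625, 0.2406]
tcp_rot: [179.9, 0.1, 169.7]
contact_force: [0.4, -0.3, 0.0]
grip_width: 0.0854
finger_force: 0.0
clock: 36.75
tcp_pos: [0.5048, -0.1399, 0.24]
tcp_rot: [180.0, 0.0, -170.7]
contact_force: [-0.1, -0.6, 0.2]
grip_width: 0.064
finger_force: 0.0
clock: 37.25
tcp_pos: [0.4896, -0.34, 0.2399]
tcp_rot: [180.0, 0.0, -170.9]
contact_force: [0.3, 0.1, -0.2]
grip_width: 0.0644
finger_force: 0.0
clock: 37.55
tcp_pos: [0.4896, -0.3685, 0.2394]
tcp_rot: [179.9, -0.0, -170.9]
contact_force: [-1.2, -0.2, 0.6]
grip_width: 0.0639
finger_force: 0.0
[ 0.48979458 -0.36773427  0.23961717]
```

```bash
python3 -m jog '[[0.25,-0.13,-0.55,0,0,0,0],[0.25,0,-0.5,-0.4,0,0,0],[0.25,0,0,-0.8,0,0,0],[0.25,0,0,0,0,0,0],[0.25,0,0,0,0,0,0]]' && python3 -m jog '[[0.25,0,0,-0.8,0,0,0],[0.25,0,0,-0.8,0,0,0],[0.25,0,0,-0.4,0,0,0],[0.25,0,0,0,0,0,0]]'
```

```text
clock: 38.1
tcp_pos: [0.4832, -0.419, 0.1801]
tcp_rot: [179.9, -0.0, -170.8]
contact_force: [-0.1, 0.5, 0.7]
grip_width: 0.0642
finger_force: 0.0
clock: 38.5
tcp_pos: [0.483, -0.419, 0.0792]
tcp_rot: [179.9, -0.1, -170.8]
contact_force: [-0.7, 0.5, 1.2]
grip_width: 0.0638
finger_force: 0.0
```

```bash
python3 -m jog '[[0.25,0,-0.02,-0.5,0,0,0],[0.25,0,0,-0.5,0,0,0],[0.25,0,0,-0.2,0,0,0],[0.25,0,0,0,0,0,0],[0.25,0,0,0,0,0,0]]' && python3 -m jog '[[0.4,0,0,0,0,0,0],[0.6,0,0,0,0,0,0],[0.7,0,0,0,0,0,0],[0.7,0,0,0,0,0,0],[0.7,0,0,0,0,0,0]]' 50
```

```text
clock: 39.0
tcp_pos: [0.4847, -0.4225, 0.0222]
tcp_rot: [-179.9, 0.1, -170.8]
contact_force: [1.5, -0.4, 0.7]
grip_width: 0.0643
finger_force: 0.0
clock: 39.5
tcp_pos: [0.4844, -0.4226, 0.0218]
tcp_rot: [-179.9, 0.1, -170.9]
contact_force: [-0.3, 0.4, 5.8]
grip_width: 0.0382
finger_force: 48.9
```

```bash
python3 -m jog '[[0.7,0,0,0.4,0,0,0],[0.7,0,0,0.8,0,0,0],[0.7,0,0,0.8,0,0,0],[0.7,0,0,0.8,0,0,0],[0.7,0,0,0.4,0,0,0]]' 50 && python3 -m jog '[[0.7,0.1,0.5,0,0,0,-0.5],[0.7,0.1,0.8,0,0,0,-0.5],[0.7,0.1,0.8,0,0,0,0],[0.7,0.1,0.8,0,0,0,0],[0.7,0.1,0.8,0,0,0,0]]' && python3 -m jog '[[0.7,0,0.8,0,0,0,0],[0.7,0,0.8,0,0,0,0],[0.7,0,0.8,0,0,0,0],[0.7,0,0.3,0,0,0,0],[0.7,0,0,0,0,0,0]]' && python3 -m jog '[[0.7,0,0,0,0,0,0]]'
```

```text
clock: 40.0
tcp_pos: [0.4847, -0.4229, 0.1846]
tcp_rot: [-179.8, 0.2, -170.9]
contact_force: [0.5, -1.6, -1.8]
grip_width: 0.038
finger_force: 49.3
clock: 40.5
tcp_pos: [0.5083, -0.2354, 0.1804]
tcp_rot: [-180.0, 0.0, -175.9]
contact_force: [1.1, -0.5, -1.3]
grip_width: 0.0382
finger_force: 49.4
clock: 41.0
tcp_pos: [0.5084, -0.1001, 0.1805]
tcp_rot: [180.0, 0.0, -175.7]
contact_force: [0.1, -1.3, -0.7]
grip_width: 0.0381
finger_force: 49.5
clock: 41.1
tcp_pos: [0.5087, -0.1023, 0.1804]
tcp_rot: [-179.9, 0.0, -175.8]
contact_force: [-0.7, -0.2, -1.6]
grip_width: 0.0385
finger_force: 49.5
```

```bash
python3 -m jog '[[0.7,0,0.03,-0.2,0,0,0],[0.7,0,0,-0.4,0,0,0],[0.7,0,0,-0.1,0,0,0],[0.7,0,0,0,0,0,0],[0.7,0,0,0,0,0,0]]' 50 && python3 -m jog '[[0.7,0,0,-0.04,0,0,0],[0.7,0,0,0,0,0,0]]' && python3 -m jog '[[0.7,0,0,-0.03,0,0,0],[0.7,0,0,0,0,0,0]]' && python3 -m jog '[[0.7,0,0,-0.02,0,0,0],[0.7,0,0,0,0,0,0]]'
```

```text
clock: 41.6
tcp_pos: [0.5085, -0.1009, 0.1452]
tcp_rot: [-180.0, 0.0, -175.9]
contact_force: [0.1, 0.4, -1.2]
grip_width: 0.0382
finger_force: 49.5
clock: 41.8
tcp_pos: [0.5089, -0.1005, 0.1435]
tcp_rot: [-180.0, 0.1, -175.9]
contact_force: [0.0, 0.3, -1.7]
grip_width: 0.0379
finger_force: 49.5
clock: 42.0
tcp_pos: [0.5085, -0.1003, 0.1416]
tcp_rot: [-180.0, 0.0, -175.8]
contact_force: [0.4, 0.4, -1.6]
grip_width: 0.0384
finger_force: 49.5
clock: 42.2
tcp_pos: [0.5088, -0.1003, 0.1409]
tcp_rot: [-180.0, 0.1, -175.8]
contact_force: [0.6, -0.9, -0.1]
grip_width: 0.038
finger_force: 49.6
```

Touching; one small press, release, back off clear of everything, then check.

```bash
python3 -m jog '[[0.7,0,0,-0.015,0,0,0],[0.7,0,0,0,0,0,0]]' && python3 -m jog '[[0.3,0,0,0,0,0,0],[0,0,0,0,0,0,0],[0,0,0,0,0,0,0],[0,0,0,0.3,0,0,0],[0,0,0,0.6,0,0,0]]' && python3 -m jog '[[0,0,0,0.7,0,0,0],[0,0,0,0.5,0,0,0],[0,-0.5,-0.5,0,0,0,0],[0,-0.5,-0.8,0,0,0,0],[0,0,-0.8,0,0,0,0]]' && python3 -m jog '[[0,0,-0.8,0,0,0,0],[0,0,-0.8,0,0,0,0],[0,0,-0.8,0,0,0,0],[0,0,-0.8,0,0,0,0],[0,0,0,0,0,0,0]]'
python3 - <<'E'
from meas import *
t=snap('top','top4.png');s=snap('scene','scene4.png')
np.set_printoptions(precision=4,suppress=True)
# expected top bores at z=.196; project base xy, refine, triangulate
for n,b in(('far',(.6936,.0132)),('bl',(.5044,.1263)),('br',(.5076,-.1006))):
    a=bore(t,*proj('top',(*b,.196)));c=bore(s,*proj('scene',(*b,.196)));p,e=tri(a,c);print(n,p,e)
a=cv2.resize(t[120:215,175:300],None,fx=3.4,fy=3.4,interpolation=2);b=cv2.resize(s[95:255,220:345],None,fx=2.9,fy=2.9,interpolation=2)
h=max(a.shape[0],b.shape[0]);a,b=[cv2.copyMakeBorder(q,0,h-q.shape[0],0,0,0) for q in(a,b)]
cv2.imwrite('pics/l.png',np.hstack([a,b]));print(a.shape,b.shape)
# tumbler rim: red mask
hsv=cv2.cvtColor(t,cv2.COLOR_BGR2HSV);m=((hsv[...,0]<14)&(hsv[...,1]>90)).astype(np.uint8);m[:150]=0;m[185:]=0;m[:,:215]=0;m[:,255:]=0
k=max(cv2.findContours(m,0,1)[0],key=cv2.contourArea);(u,v),r=cv2.minEnclosingCircle(k);print('tumbler px',u,v,r,cv2.boundingRect(k),onz('top',u,v,.153)-[.0012,.002,0])
E
```

```text
clock: 42.4
tcp_pos: [0.5091, -0.1004, 0.1408]
tcp_rot: [-180.0, 0.1, -175.9]
contact_force: [-1.9, 0.7, 6.1]
grip_width: 0.038
finger_force: 50.2
clock: 42.9
tcp_pos: [0.5065, -0.0999, 0.183]
tcp_rot: [179.9, -0.3, -175.9]
contact_force: [0.2, 0.4, -0.3]
grip_width: 0.0854
finger_force: 0.0
clock: 43.4
tcp_pos: [0.4561, -0.2056, 0.2453]
tcp_rot: [180.0, -0.0, -175.8]
contact_force: [0.1, 0.4, 0.7]
grip_width: 0.0853
finger_force: 0.0
clock: 43.9
tcp_pos: [0.4581, -0.3696, 0.2439]
tcp_rot: [-179.9, -0.0, -176.1]
contact_force: [-0.1, -0.0, 0.7]
grip_width: 0.0852
finger_force: 0.0
far [0.6941 0.0136 0.1966] 0.0038947690977166396
bl [0.5043 0.1272 0.1971] 0.0038317975968226803
br [ 0.5077 -0.0999  0.1957] 0.004050575890439826
(464, 425, 3) (464, 362, 3)
tumbler px 235.5 167.0 10.594910621643066 (227, 157, 18, 21) [0.5959 0.0135 0.153 ]
```

View pics/l.png

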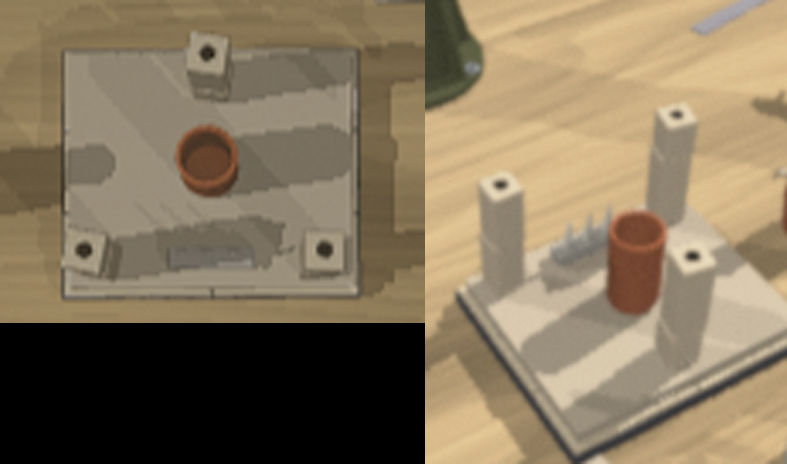

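```bash
python3 -c "
from station import robot
print(robot.sign_off())"
```

```text
the job is handed in; nothing more can be done
None
```

I handed the job in at 44 s (limit 118 s), no verdict returned: the last images show all three supports within about 2 mm of centre and all about 196 mm above the work surface, and by my placing positions the straight pot and cone pack stand within tolerance.

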